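# Release the shaker's transit lock with the forked T-key

### The arm

A 6-joint arm with a two-finger parallel gripper is mounted at the origin on a cart in front of the work surface, level with it; the furniture and walls round the work are solid. World frame = base frame: x ahead of the robot, y to its left, z up, the work surface at z = 0. Lengths are in mm, angles in rad, forces in N, time in s.
With the tool pointing down it reaches from about 325 to 1000 mm from the base axis. Payload 5.1 kg.
Tool frame: the origin (TCP) lies between the finger pads; the fingertips stand 22 mm ahead of it and the grasp point (between the pads) lies 3 mm ahead of it (arm.finger_overhang is the z of the fingertips in the tool frame, in mm); z points along the fingers, y is the line along which they close (so a half turn about z gives the same grasp; the last joint's range is limited). The gripper opens to 85 mm and grips with 20 to 120 N. Pads are 22 mm wide; open, the fingers measure 114 mm over their backs; the gripper's body (76 mm by 85 mm) begins 54 mm behind the grasp point. The pads swing forward as they close: fully open they stand 13 mm farther back than shut.
Start: joints at [1.183, 0.124, 1.65, -0, 1.367, -0.083], TCP at [195.088, 620.021, 230.322] pointing down, gripper open.
Joint ranges: [-2.61, 2.61], [-1.02, 2.33], [0.03, 2.71], [-1.35, 4.49], [0.32, 2.68], [-2.91, 2.91]. Speed limits (rad/s): [2.57, 2.57, 3.14, 3.14, 3.14, 3.14].

### API

Orientations are given as a 3x3 rotation matrix whose columns are the frame's x, y, z axes.
In Python, from bench import arm gives the robot as it stands. The module is installed in compiled form; this text tells all that it offers.
- The arm moves only by the tool jog_arm, never from a script. Its arguments are lists of equal length, an entry for each row: "offset": the shift along the world's x, y, z in mm, a list of three; "delta_rot": the turn, a rotation vector about the world's x, y, z in rad, a list of three. In form: {"offset": [[x, y, z], ...], "delta_rot": [[wx, wy, wz], ...]}. A call has 1 to 10 rows; each row shifts and turns the commanded pose from where the row before left it; what a row does not reach is not made up. A row lasts 1/8 s, in which the tool goes at most 62.5 mm and 10.7 degrees, less where a joint would pass 70% of its speed; a pose out of reach is approached as far as the arm can. A call with a gripper value outside its range is refused whole. "jaw" is the opening in per cent of the stroke, from 0 (shut) to 100 (fully open), set as the call begins (left out, the last holds). The fingers move at their own pace and stop on an object; "force" is the grip in N (left out, the last holds). Time passes only in rows, so rows that do not move let the fingers close. It gives the time, the measured TCP pose, the force, the opening and the grip force at its end, in the units of the state.
- arm.get_obs(): the state, without advancing time (a new reading comes with each control period).
- arm.snapshot(name): name is "scene" or "top" or "wrist"; returns a dict with "img" (400x640x3 uint8, red, green, blue), "range_z" (400x640 float32, mm along the optical axis (not along the pixel's ray), 0 where there is no reading), "fx", "fy", "cx", "cy" (pixels), "R" (3x3) and "t" (3): a world point X has camera coordinates R X + t. Camera axes: x right, y down, z forward; pixel columns grow to the right and rows downward; lengths in mm; the calibration is good to about 2 mm. A picture is of the moment at which its call begins.
- arm.job_done(): hands the job in; it is judged then, once.
The state is a dict: "t": time; "joint_pos": joint angles; "joint_velocities": joint speeds; "effort": joint torques, N m; "ee_pos": TCP position; "tcp_rot": TCP orientation; "ft_force": force on the tool from outside, world axes, zero at the start; "ft_torque": the same for the moment, N m; "grip_width": opening from 0.0 (shut) to 1.0 (fully open); "grasp_force": force on a finger pad.
Only numpy, scipy, OpenCV 4.12 (cv2) and the standard library are available. Lean on these libraries where they do the work, as an engineer would, in place of code of your own. Each camera call takes 0.05 s, during which the arm holds its last target. There are 200 camera calls.

### The job

The orbital shaker is still in transit lock: its lock screw sits at the bottom of the steel-rimmed well in the platform, where fingers cannot reach. Take the T-key that fits the screw's flat head (the one with the wide forked foot) from the rack, seat it fully over the screw and turn it anticlockwise, seen from above, to the stop. Then let go and leave the key standing in the well as the sign that the shaker is unlocked; the other key stays hanging in the rack.

Things in the scene. Friction and masses are not known exactly. Their poses are not given: they have to be found in the camera images.
- fork_key: Right key, hung upright in one of a rack's 2 holes (110 mm apart) by its 46 mm collar; pull straight up. Black handle bar 90 long (key x) x 16 x 22 mm high, centre 137 mm over the origin; collar underside at 90 mm. Wide foot (35 mm) ends in two prongs; slot between them 12 mm wide, 18 deep, parallel to the bar. Origin: centre of prong ends, z up the shaft. 0.25 kg. Rack plate top at z 100 mm.
- pin_key: Wrong key, in the rack's other hole: same handle, collar and length (148 mm), but its 18 mm shaft narrows to a plain round 12 mm pin, no fork. Origin: centre of its lower end, z up the shaft. Stays there.
- well (a point): Floor centre of the round lock well (42 mm bore) in the platform of the fixed white shaker (220 x 240 mm, top 85 mm high). Steel rim flares to a 60 mm mouth 47 mm above this point. x runs from the shaker's front (display, two knobs) to its back, z up. The well is 50 mm to the front and 30 mm to the left (+y) of the shaker's centre. Seated key: its origin at this point, prongs astride the screw.
- lock_screw (a joint): Turn of the screw, rad, anticlockwise from above. Its head, on the well's axis and floor, is a flat tang 30 long, 8 thick, 14 mm high, round-topped; yaw from the well's x axis = joint value. Locked 0 (starts 0 to 0.15), stop at 1.25 (released); dark marks by the rim show both. Friction 0.12 N m, stays put. Key has 0.19 rad play each way, so turn the handle up to that much farther.
Mind the look-alikes: they are no part of the job. Leave any green or yellow look-alike of the fork_key alone.

How it is judged:
By the outcome, as a careful person would: the job done as asked, in the order asked, and still so for the second after the job is handed in, with the robot touching nothing.
It also fails if it takes over 45 s, if anything falls off the work surface, if the arm or the gripper's body presses on something with over 40 N, if the wrist force passes 120 N, or if a joint passes its speed limit or range.

## Working session

There is one attempt and no reset: what is moved stays moved. The work goes in short steps, Python scripts to look and compute and a tool call to move; the robot and the scene stay as the last step left them, time stands still between calls to the robot, and variables do not carry over. Pictures are saved under pics/ and viewed, at most 13 in all, crops included, and the job is handed in when it is done.

Besides the shell and the picture viewer there is one more tool, called as a command line: name --argument value ..., lists and objects as JSON in quotes. jog_arm: Moves the arm, as the interface text tells. Its arguments: {"type":"object","properties":{"offset":{"type":"array","items":{"type":"array","items":{"type":"number"}}},"delta_rot":{"type":"array","items":{"type":"array","items":{"type":"number"}}},"jaw":{"type":"number"},"force":{"type":"number"}},"required":["offset","delta_rot"]}

```bash
mkdir -p pics
cat > h.py <<'E'
import numpy as np, cv2
from bench import arm
def snap(n,f):
    s=arm.snapshot(n); cv2.imwrite(f'pics/{f}.png',s['img'][:,:,::-1]); np.savez(f'{f}.npz',**s); return s
def pts(s):
    z=np.asarray(s['range_z'],float); v,u=np.mgrid[:400,:640]
    c=np.stack([(u-s['cx'])/s['fx']*z,(v-s['cy'])/s['fy']*z,z],-1)
    return (c-s['t'])@s['R']
def ray(s,u,v,h):
    d=np.array([(u-s['cx'])/s['fx'],(v-s['cy'])/s['fy'],1])@s['R']; o=-np.asarray(s['t'])@s['R']
    return o+d*(h-o[2])/d[2]
E
python3 - <<'E'
from h import *
a=snap('scene','s1');b=snap('top','t1')
cv2.imwrite('pics/both.png',cv2.resize(np.vstack([a['img'],b['img']])[:,:,::-1],(480,600)))
print(-b['t']@b['R'],-a['t']@a['R'],b['R'])
E
```

```text
[ 284.85180376  140.8403888  1176.57829549] [  71.91944889 -454.81208744  577.51467884] [[-0.02695784 -0.99957082 -0.01146481]
 [-0.99082171  0.0282381  -0.13219281]
 [ 0.13245982  0.00779595 -0.99115772]]
```

View pics/t1.png

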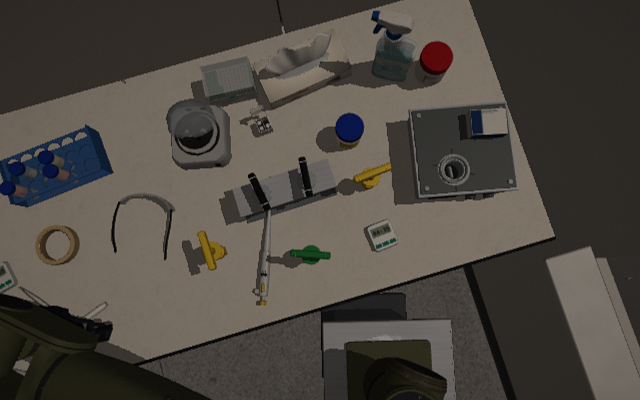

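View pics/s1.png

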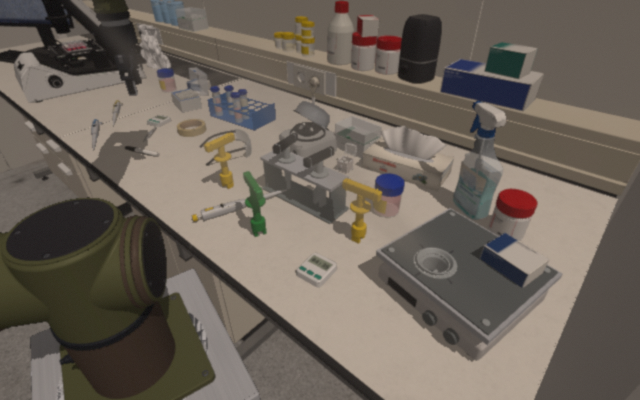

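The top view shows the rack at about (285,190), with black bars at (259,190) and (306,176). The shaker is at (463,150) and its well at (455,170), with a box on the back-right of the platform. Next I'll measure these and zoom in under the rack.

Run:
```python
from h import *
b=dict(np.load('t1.npz'));a=dict(np.load('s1.npz'))
P=pts(b); g=b['img'].max(2)
for n,(x0,x1,y0,y1) in {'A':(240,280,165,215),'B':(292,320,150,205)}.items():
    m=np.zeros((400,640),bool); m[y0:y1,x0:x1]=1
    m&=(P[...,2]>130)&(P[...,2]<165); q=P[m]; r=cv2.minAreaRect(q[:,:2].astype(np.float32))
    print(n,m.sum(),np.median(q,0),r)
# shaker top
m=np.zeros((400,640),bool); m[90:210,395:530]=1
m&=(abs(P[...,2]-85)<8); q=P[m]; print('shaker',len(q),np.median(q[:,2]),cv2.minAreaRect(q[:,:2].astype(np.float32)))
print('well ray',ray(b,454,170,85))
m=np.zeros((400,640),bool); m[150:190,436:474]=1
m&=(P[...,2]<78); q=P[m]; print('hole',len(q),q.mean(0),q[:,2].min())
c=[cv2.resize(a['img'][125:225,235:365,::-1],(780,600),interpolation=3)]
w=cv2.resize(b['img'][130:210,415:500,::-1],(600,560),interpolation=3)
cv2.imwrite('pics/rack.png',cv2.convertScaleAbs(c[0],alpha=1.6));cv2.imwrite('pics/well.png',cv2.convertScaleAbs(w,alpha=1.5))
```

```text
A 301 [458.56771325 292.04392611 156.50450692] ((458.99078369140625, 293.0481872558594), (90.35465240478516, 16.500154495239258), 24.24565315246582)
B 285 [487.81428539 187.62580977 156.75707681] ((489.9119567871094, 187.81515502929688), (89.19852447509766, 16.991004943847656), 9.725114822387695)
shaker 7533 83.55408711385309 ((572.1490478515625, -217.1687469482422), (240.20333862304688, 294.3643798828125), 3.125092029571533)
well ray [ 506.18443363 -165.04564519   85.        ]
hole 250 [ 514.49950583 -171.64148345   54.41221023] 39.24528201440537
```

View pics/rack.png

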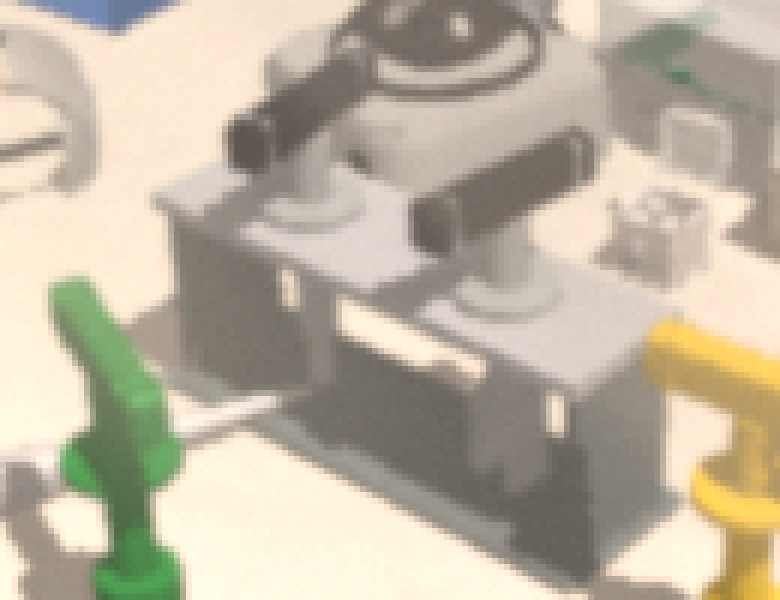

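View pics/well.png

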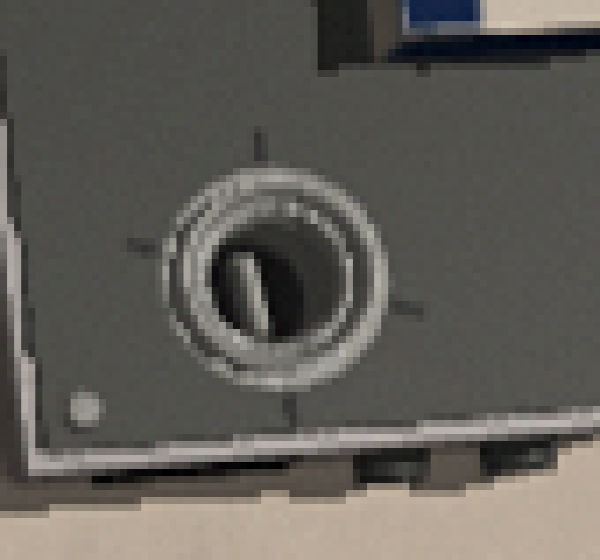

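The rack crop shows a wide forked foot under the right bar (about x 510) and a narrow shaft under the left one, so B at y≈188 is the fork key. The well crop shows the rim centred at (276,278). The tang is nearly parallel to the locked marks at (260,145) and (291,412).

Run:
```python
from h import *
b=dict(np.load('t1.npz'));P=pts(b)
f=lambda u,v,h=85:ray(b,415+u*85/600,130+v*80/560,h)
for n,p,q in [('lock',(260,145),(291,412)),('rel',(408,308),(145,245))]:
    d=f(*p)-f(*q); print(n,np.arctan2(d[1],d[0]),np.linalg.norm(d),(f(*p)+f(*q))/2)
d=f(245,258,52)-f(260,335,52);print('tang',np.arctan2(d[1],d[0]),np.linalg.norm(d))
print('rim',f(276,278,85))
m=np.zeros((400,640),bool);m[100:140,465:512]=1
print('box',np.percentile(P[m][:,2],[50,90,98]))
o=arm.get_obs();print(o['ee_pos'],o['tcp_rot'],o['joint_pos'],o['grip_width'],o['ft_force'])
w=arm.snapshot('wrist');print('cam',-w['t']@w['R'],w['R'],w['fx'])
```

```text
lock 0.04836660068028081 93.20312964032603 [ 506.96314738 -165.13598173   85.        ]
rel -1.8443583201997296 90.70661103550069 [ 507.41045627 -165.45324292   85.        ]
tang 0.12470409887015263 27.898351057829387
rim [ 506.87241416 -165.32838821   85.        ]
box [113.51569291 119.53911814 121.5368476 ]
[194.88858689 619.50153919 229.15881465] [[-9.53896472e-01  3.00134916e-01 -7.43851361e-04]
 [ 3.00135785e-01  9.53894847e-01 -1.76969949e-03]
 [ 1.78407370e-04 -1.91136651e-03 -9.99998157e-01]] [ 1.18337306e+00  1.24440917e-01  1.65156530e+00  2.05449627e-05
  1.36750601e+00 -8.25926030e-02] 0.9999116891992298 [ 0.22623396  0.20936796 -0.15651663]
cam [115.50013073 644.44016348 374.23560497] [[ 0.29965118  0.95404678 -0.00197527]
 [ 0.90266983 -0.282843    0.32432547]
 [ 0.30886299 -0.09896752 -0.94594349]] 281.1336740967399
```

jog_arm --offset '[[15,-45,20],[20,-50,20],[20,-50,20],[20,-50,10],[20,-50,0],[20,-50,0],[20,-50,0],[20,-50,0],[20,-50,0],[20,-50,0]]' --delta_rot '[[0,0,-0.17],[0,0,-0.17],[0,0,-0.17],[0,0,-0.17],[0,0,-0.17],[0,0,-0.17],[0,0,-0.17],[0,0,-0.17],[0,0,-0.17],[0,0,-0.17]]' --jaw 60

```text
t: 1.4
ee_pos: [390.2, 123.3, 300.2]
tcp_rot: [[0.425, 0.905, 0.001], [0.905, -0.425, 0.0], [0.0, 0.0, -1.0]]
ft_force: [0.5, 0.2, 0.6]
grip_width: 0.6
grasp_force: 0.0
```

jog_arm --offset '[[20,-50,0],[20,-50,0],[20,-50,0],[20,-50,0],[20,-50,0],[17,-40,-30],[0,0,-40],[0,0,0],[0,0,0]]' --delta_rot '[[0,0,-0.17],[0,0,-0.17],[0,0,-0.17],[0,0,-0.17],[0,0,-0.17],[0,0,-0.16],[0,0,0],[0,0,0],[0,0,0]]'

```text
t: 2.52
ee_pos: [507.5, -164.8, 231.6]
tcp_rot: [[0.992, 0.127, 0.001], [0.127, -0.992, -0.001], [0.001, 0.001, -1.0]]
ft_force: [0.0, 0.1, 0.1]
grip_width: 0.598
grasp_force: 0.0
```

Run:
```python
from h import *
w=snap('wrist','w1');o=arm.get_obs();print(o['ee_pos'],np.arctan2(o['tcp_rot'][1][0],o['tcp_rot'][0][0]),o['joint_pos'],o['t'])
p=w['R']@np.array([507,-165,85])+w['t'];print(w['cx']+w['fx']*p[0]/p[2],w['cy']+w['fy']*p[1]/p[2])
```

```text
[ 507.90652229 -164.87753     232.53319177] 0.12764034265650448 [-4.14430052e-01 -1.38215062e-01  1.90714654e+00 -7.85746784e-06
  1.36950785e+00  1.02872969e+00] 2.575
319.2842744490954 191.03542100376615
```

View pics/w1.png

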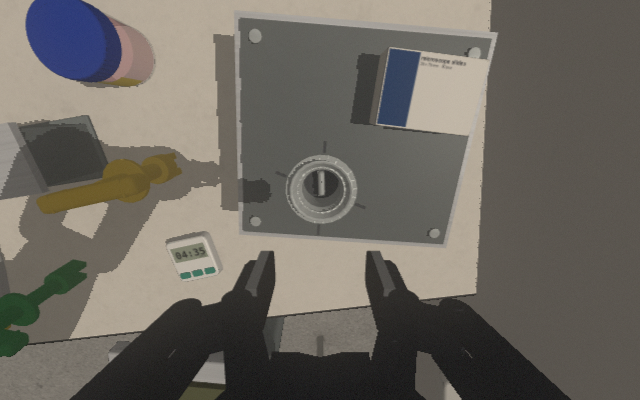

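The wrist view shows the rim centred at about (321,189), the tang vertical at (321,182) and the marks at (324,147), (318,230) and (362,206). I predicted (319,191), so the estimate agrees to within 2 mm. Next I'll refine it and head to the rack.

Run:
```python
from h import *
w=dict(np.load('w1.npz'));P=pts(w)
g=cv2.cvtColor(w['img'],cv2.COLOR_RGB2GRAY)
m=np.zeros_like(g);m[145:235,278:365]=1
br=((g>105)&(m>0)).astype(np.uint8)
c=max(cv2.findContours(br,cv2.RETR_EXTERNAL,cv2.CHAIN_APPROX_NONE)[0],key=len)
e=cv2.fitEllipse(cv2.convexHull(c));print(e)
z=P[145:235,278:365,2][br[145:235,278:365]>0];print('rim z',np.percentile(z,[10,50,90]))
for h in(85,87):print(ray(w,*e[0],h))
d=ray(w,321,170,52)-ray(w,322,195,52);print('tang',np.arctan2(d[1],d[0]),np.linalg.norm(d))
d=ray(w,324.5,147,85)-ray(w,318.5,230,85);print('lock',np.arctan2(d[1],d[0]))
cv2.imwrite('pics/wz.png',cv2.resize(w['img'][140:240,270:370,::-1],(600,600),interpolation=3))
```

```text
((320.9574279785156, 188.78598022460938), (68.95954895019531, 72.12422180175781), 89.05551147460938)
rim z [82.39242222 87.68107478 93.45659817]
[ 509.72557826 -166.46656724   85.        ]
[ 510.27981014 -166.38497677   87.        ]
tang 0.16865810686755142 30.623237683670645
lock 0.06017084922764573
```

View pics/wz.png

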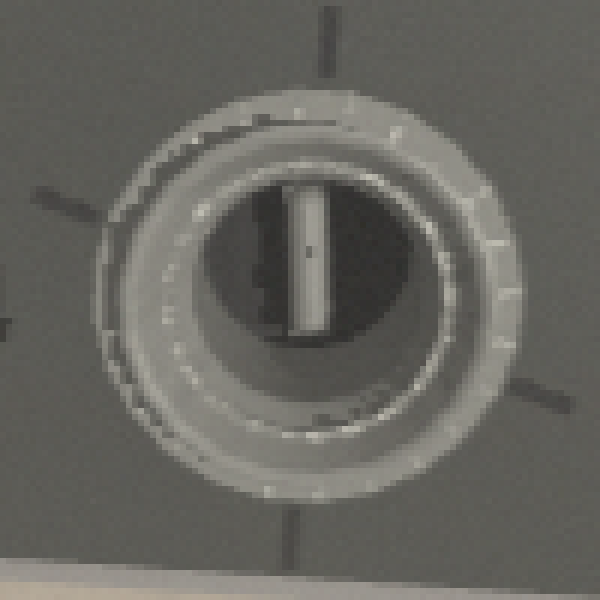

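jog_arm --offset '[[0,20,40],[0,40,30],[0,50,0],[0,50,0],[0,50,0],[0,50,0],[0,50,0],[-18,43,0],[0,0,-20],[0,0,0]]' --delta_rot '[[0,0,0.04],[0,0,0],[0,0,0],[0,0,0],[0,0,0],[0,0,0],[0,0,0],[0,0,0],[0,0,0],[0,0,0]]'

```text
t: 3.82
ee_pos: [488.3, 188.0, 279.6]
tcp_rot: [[0.986, 0.167, -0.001], [0.167, -0.986, -0.001], [-0.001, 0.001, -1.0]]
ft_force: [0.9, -0.2, -0.1]
grip_width: 0.599
grasp_force: 0.0
```

Run:
```python
from h import *
w=snap('wrist','w2');o=arm.get_obs();print(o['ee_pos'],np.arctan2(o['tcp_rot'][1][0],o['tcp_rot'][0][0]),o['joint_pos'],o['t'])
P=pts(w);k=(P[...,2]>140)&(P[...,2]<170)&(abs(P[...,0]-490)<75)&(abs(P[...,1]-188)<40)&(w['img'].max(2)<90)
q=P[k];print(k.sum(),np.median(q,0),cv2.minAreaRect(q[q[:,2]>150][:,:2].astype(np.float32)))
```

```text
[488.89748422 187.52225304 280.33693536] 0.16664076044769216 [ 2.63922050e-01 -1.85613632e-01  1.86896288e+00 -3.96493874e-04
  1.45853448e+00  1.66812204e+00] 3.875
1301 [496.18934133 186.92550237 158.98404579] ((490.4550476074219, 186.41163635253906), (89.0988540649414, 15.937073707580566), 10.258339881896973)
```

View pics/w2.png

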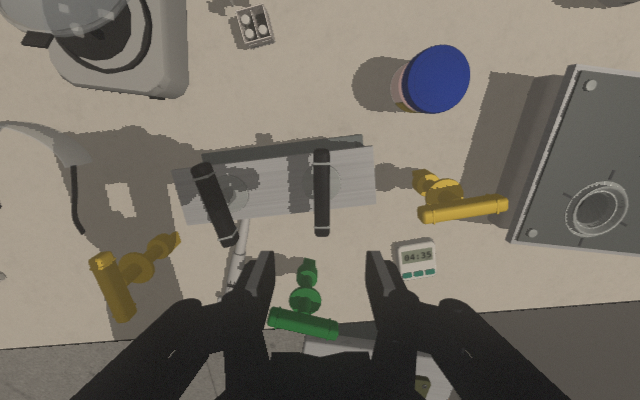

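The wrist view shows the right bar centred at (322,192), between the open fingers. Both cameras put it at about (490,187) with yaw 0.175. Now I'll grasp it.

jog_arm --offset '[[1.5,-0.5,-50],[0,0,-50],[0,0,-20],[0,0,-10],[0,0,0]]' --delta_rot '[[0,0,0.008],[0,0,0],[0,0,0],[0,0,0],[0,0,0]]'

```text
t: 4.5
ee_pos: [491.5, 187.4, 151.4]
tcp_rot: [[0.985, 0.173, 0.001], [0.173, -0.985, 0.0], [0.002, -0.0, -1.0]]
ft_force: [-0.4, -0.1, 0.7]
grip_width: 0.603
grasp_force: 0.0
```

jog_arm --offset '[[0,0,0],[0,0,0],[0,0,0],[0,0,0],[0,0,0],[0,0,0]]' --delta_rot '[[0,0,0],[0,0,0],[0,0,0],[0,0,0],[0,0,0],[0,0,0]]' --jaw 0 --force 80

```text
t: 5.25
ee_pos: [491.7, 187.5, 152.2]
tcp_rot: [[0.985, 0.174, 0.003], [0.174, -0.985, 0.0], [0.003, 0.0, -1.0]]
ft_force: [-0.2, -1.9, 5.4]
grip_width: 0.151
grasp_force: 78.3
```

jog_arm --offset '[[0,0,10],[0,0,20],[0,0,40],[0,0,40],[0,0,40],[0,0,0]]' --delta_rot '[[0,0,0],[0,0,0],[0,0,0],[0,0,0],[0,0,0],[0,0,0]]'

```text
t: 6.0
ee_pos: [492.6, 188.2, 307.0]
tcp_rot: [[0.985, 0.174, 0.01], [0.174, -0.985, 0.003], [0.01, -0.001, -1.0]]
ft_force: [0.4, -0.6, 0.5]
grip_width: 0.002
grasp_force: 0.0
```

Run:
```python
from h import *
s=snap('scene','s2')
w=dict(np.load('w1.npz'))
for h in (52,50):print('tang c',ray(w,270+312/6,140+260/6,h))
t=dict(np.load('t1.npz'));print(ray(t,415+252*85/600,130+297*80/560,52))
x=w=snap('wrist','w3')
cv2.imwrite('pics/lift.png',np.hstack([cv2.resize(s['img'][60:220,250:400,::-1],(400,427)),cv2.resize(w['img'][:,:,::-1][100:400,180:460],(398,427))]))
```

```text
tang c [ 507.41128011 -168.17670759   52.        ]
tang c [ 506.89910761 -168.26053879   50.        ]
[ 507.03178001 -165.8116906    52.        ]
```

View pics/lift.png

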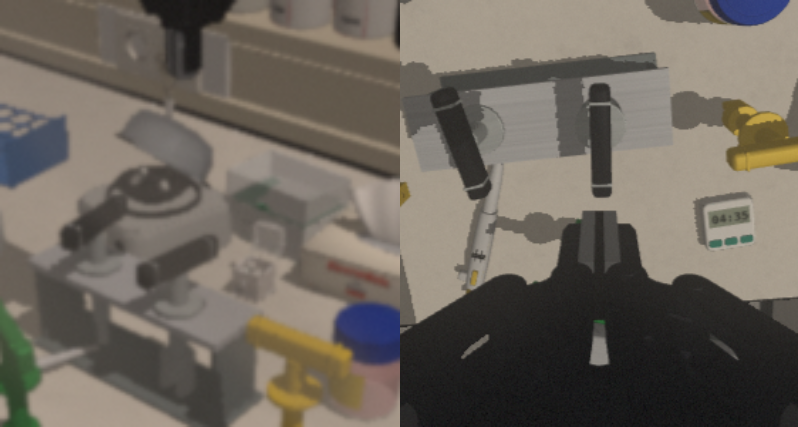

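The key slipped out: the fingers are shut, and in the wrist view the bar is still in the rack at crop (600,140). The scene view confirms the forked foot under this bar. I'll re-measure it and check the bar's profile.

Run:
```python
from h import *
for f in('w2','w3'):
    w=dict(np.load(f+'.npz'));P=pts(w)
    k=(P[...,2]>125)&(P[...,2]<175)&(abs(P[...,0]-490)<75)&(abs(P[...,1]-188)<40)
    q=P[k];r=cv2.minAreaRect(q[:,:2].astype(np.float32));print(f,k.sum(),r,np.percentile(q[:,2],[2,20,50,80,98]))
    d=q-[490.3,187,0]; y=-d[:,0]*np.sin(.176)+d[:,1]*np.cos(.176);x=d[:,0]*np.cos(.176)+d[:,1]*np.sin(.176)
    for a in range(-10,11,2):
        s=abs(y-a)<1
        if s.sum():print(a,s.sum(),np.median(q[s,2]).round(1),end=' | ')
    for a in range(-45,46,10):
        s=abs(x-a)<5
        if s.sum():print(a,np.median(q[s,2]).round(1),end=' ; ')
    c=(P[...,2]>96)&(P[...,2]<125)&(np.hypot(P[...,0]-490,P[...,1]-187)<22);print('\ncollar',c.sum(),np.percentile(P[c][:,2],[5,50,95]))
print(arm.get_obs()['ee_pos'])
```

```text
w2 1422 ((490.4060363769531, 186.68194580078125), (89.09400939941406, 16.521272659301758), 10.298474311828613) [152.7577383  158.01285622 158.98349628 159.73111778 160.69791205]
-8 151 157.4 | -6 173 158.8 | -4 177 159.3 | -2 178 159.4 | 0 178 159.4 | 2 184 159.4 | 4 183 159.1 | 6 169 158.2 | 8 29 156.3 | -45 158.8 ; -35 159.2 ; -25 159.0 ; -15 159.0 ; -5 158.9 ; 5 159.0 ; 15 159.1 ; 25 159.0 ; 35 159.2 ; 45 157.4 ; 
collar 501 [106.26587195 107.41823454 108.502282  ]
w3 1168 ((480.91070556640625, 184.65609741210938), (89.73184967041016, 17.56902313232422), 9.636789321899414) [148.18000936 158.15768047 159.35854602 160.17186611 161.30842714]
-10 14 154.9 | -8 91 157.6 | -6 157 159.2 | -4 159 159.6 | -2 162 159.6 | 0 81 159.7 | 2 162 159.7 | 4 160 159.6 | 6 144 158.7 | 8 38 157.2 | -45 158.9 ; -35 159.0 ; -25 159.2 ; -15 159.4 ; -5 159.4 ; 5 159.5 ; 15 159.9 ; 25 160.1 ; 35 158.3 ; 
collar 424 [100.67244614 107.47855151 108.9335794 ]
[490.82215151 187.70260905 301.87361837]
```

Run:
```python
from h import *
o=arm.get_obs();print(o['ee_pos'],o['tcp_rot'][2],o['t'])
for n in('top','wrist'):
    w=snap(n,n+'4');P=pts(w)
    for lo,hi,x,y in((140,172,488,187),(140,172,459,293)):
        k=(P[...,2]>lo)&(P[...,2]<hi)&(abs(P[...,0]-x)<60)&(abs(P[...,1]-y)<33)
        q=P[k];print(n,k.sum(),cv2.minAreaRect(q[:,:2].astype(np.float32)),np.median(q[:,2]))
    c=(P[...,2]>103)&(P[...,2]<115)&(np.hypot(P[...,0]-487,P[...,1]-187)<32)
    print('collar',c.sum(),P[c].mean(0),P[c].min(0),P[c].max(0))
```

```text
[490.82215151 187.70260905 301.87361837] [ 2.30950044e-03 -3.52728806e-04 -9.99997271e-01] 6.1
top 108 ((499.82611083984375, 189.97389221191406), (37.44545364379883, 15.809123039245605), 12.546441078186035) 156.18698806526479
top 290 ((458.94439697265625, 293.28338623046875), (90.12681579589844, 16.288043975830078), 24.4232120513916) 156.77671925639763
collar 28 [495.35029825 193.15550054 105.15907631] [486.97741365 166.91035899 103.10239781] [512.32240906 214.32400538 108.8147709 ]
wrist 1192 ((481.70318603515625, 184.88063049316406), (89.07939147949219, 16.00618553161621), 11.428112983703613) 159.06853901932993
wrist 1560 ((459.28045654296875, 291.52618408203125), (89.15579986572266, 16.361536026000977), 24.42610740661621) 158.57458255081946
collar 512 [482.38081797 184.69988086 107.22862849] [459.93657189 159.28103221 103.00147201] [511.58772727 217.81630665 109.46723019]
```

The key slid about 9 mm along the bar, to (481.7,184.9), so it probably caught or slipped during the lift. I'll find the hole centre from the plate.

Run:
```python
from h import *
for n in('w2','wrist4','t1'):
    w=dict(np.load(n+'.npz'));P=pts(w)
    for lo,hi in((94,104),):
        k=((P[...,2]>lo)&(P[...,2]<hi)&(abs(P[...,0]-475)<90)&(abs(P[...,1]-240)<130)).astype(np.uint8)
        k=cv2.morphologyEx(k,cv2.MORPH_OPEN,np.ones((3,3)))
        q=P[k>0];print(n,len(q),np.median(q[:,2]),cv2.minAreaRect(q[:,:2].astype(np.float32)))
w=dict(np.load('wrist4.npz'))
cv2.imwrite('pics/hole.png',cv2.convertScaleAbs(cv2.resize(w['img'][120:260,170:390,::-1],(792,504),interpolation=3),alpha=1.5))
```

```text
w2 7806 101.41363873819867 ((474.1317443847656, 239.4237060546875), (70.55818176269531, 236.72596740722656), 16.5266056060791)
wrist4 7101 101.40775586087078 ((474.069091796875, 239.36996459960938), (70.65448760986328, 236.6749725341797), 16.551288604736328)
t1 2111 99.3986412893298 ((474.52496337890625, 240.7991180419922), (70.73841857910156, 235.98818969726562), 16.68414878845215)
```

View pics/hole.png

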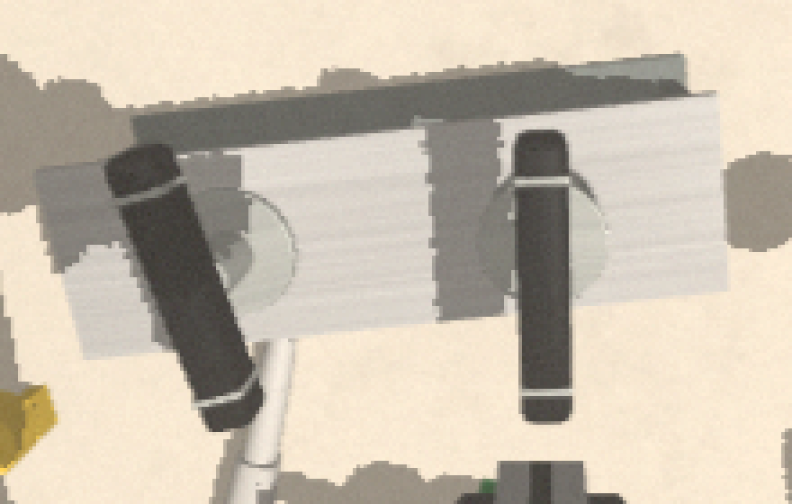

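jog_arm --offset '[[-8.8,-2,-30],[0,0,-50],[0,0,-50],[0,0,-22],[0,0,-7],[0,0,0]]' --delta_rot '[[0,0,0.01],[0,0,0],[0,0,0],[0,0,0],[0,0,0],[0,0,0]]' --jaw 60

```text
t: 6.95
ee_pos: [481.6, 185.5, 141.0]
tcp_rot: [[0.983, 0.184, -0.001], [0.184, -0.983, -0.0], [-0.001, 0.0, -1.0]]
ft_force: [-0.0, 0.6, 0.3]
grip_width: 0.6
grasp_force: 0.0
```

jog_arm --offset '[[0,0,0],[0,0,0],[0,0,0],[0,0,0],[0,0,0],[0,0,0],[0,0,0]]' --delta_rot '[[0,0,0],[0,0,0],[0,0,0],[0,0,0],[0,0,0],[0,0,0],[0,0,0]]' --jaw 0 --force 90

```text
t: 7.82
ee_pos: [482.8, 185.6, 143.1]
tcp_rot: [[0.983, 0.184, 0.003], [0.184, -0.983, 0.0], [0.003, 0.0, -1.0]]
ft_force: [-0.7, -1.3, 6.6]
grip_width: 0.155
grasp_force: 91.0
```

jog_arm --offset '[[0,0,2],[0,0,2],[0,0,2],[0,0,0]]' --delta_rot '[[0,0,0],[0,0,0],[0,0,0],[0,0,0]]'

```text
t: 8.32
ee_pos: [481.6, 185.6, 147.1]
tcp_rot: [[0.983, 0.184, -0.0], [0.184, -0.983, 0.0], [-0.0, -0.0, -1.0]]
ft_force: [1.3, 0.0, -3.1]
grip_width: 0.157
grasp_force: 89.8
```

The key is held this time, since the load reads its weight. I'll centre it over the hole and lift gently.

jog_arm --offset '[[4.3,0.9,0],[4,0.9,0],[0,0,8],[0,0,10],[0,0,10],[0,0,0]]' --delta_rot '[[0,0,0],[0,0,0],[0,0,0],[0,0,0],[0,0,0],[0,0,0]]'

```text
t: 9.07
ee_pos: [491.0, 187.6, 177.1]
tcp_rot: [[0.983, 0.184, 0.003], [0.184, -0.983, 0.001], [0.003, -0.0, -1.0]]
ft_force: [-0.2, -0.2, -2.1]
grip_width: 0.155
grasp_force: 90.0
```

jog_arm --offset '[[0,0,5],[0,0,5],[0,0,5],[0,0,0]]' --delta_rot '[[0,0,0],[0,0,0],[0,0,0],[0,0,0]]'

```text
t: 9.57
ee_pos: [490.4, 187.4, 191.0]
tcp_rot: [[0.983, 0.184, 0.001], [0.184, -0.983, 0.0], [0.001, -0.0, -1.0]]
ft_force: [-0.1, -0.1, -3.3]
grip_width: 0.154
grasp_force: 89.9
```

jog_arm --offset '[[0,0,3],[0,0,3],[0,0,3],[0,0,0]]' --delta_rot '[[0,0,0],[0,0,0],[0,0,0],[0,0,0]]'

```text
t: 10.07
ee_pos: [490.3, 187.4, 199.7]
tcp_rot: [[0.983, 0.184, 0.001], [0.184, -0.983, 0.0], [0.001, -0.0, -1.0]]
ft_force: [0.1, 0.1, -2.5]
grip_width: 0.154
grasp_force: 89.9
```

jog_arm --offset '[[0,0,4],[0,0,4],[0,0,4],[0,0,0]]' --delta_rot '[[0,0,0],[0,0,0],[0,0,0],[0,0,0]]'

```text
t: 10.58
ee_pos: [490.4, 187.4, 212.0]
tcp_rot: [[0.983, 0.184, 0.001], [0.184, -0.983, 0.0], [0.001, -0.0, -1.0]]
ft_force: [0.3, -0.0, -1.5]
grip_width: 0.158
grasp_force: 89.9
```

jog_arm --offset '[[0,0,5],[0,0,5],[0,0,5],[0,0,0]]' --delta_rot '[[0,0,0],[0,0,0],[0,0,0],[0,0,0]]'

```text
t: 11.08
ee_pos: [490.4, 187.5, 227.1]
tcp_rot: [[0.983, 0.184, 0.001], [0.184, -0.983, 0.001], [0.001, -0.0, -1.0]]
ft_force: [0.7, -0.6, -1.4]
grip_width: 0.157
grasp_force: 89.9
```

jog_arm --offset '[[0,0,5],[0,0,10],[0,0,15],[0,0,25],[0,0,20],[0,0,0]]' --delta_rot '[[0,0,0],[0,0,0],[0,0,0],[0,0,0],[0,0,0],[0,0,0]]'

```text
t: 11.82
ee_pos: [491.2, 187.6, 304.5]
tcp_rot: [[0.983, 0.184, 0.005], [0.184, -0.983, 0.001], [0.005, -0.0, -1.0]]
ft_force: [1.0, -0.3, -3.2]
grip_width: 0.158
grasp_force: 89.9
```

Run:
```python
from h import *
o=arm.get_obs();print(o['ee_pos'],o['ft_force'],o['grip_width'])
w=snap('wrist','w5');P=pts(w);t=snap('top','t5');s=snap('scene','s5')
cv2.imwrite('pics/held.png',np.hstack([cv2.resize(s['img'][30:200,250:400,::-1],(400,453)),cv2.resize(w['img'][:,:,::-1][50:400,170:470],(390,453))]))
R=np.array(o['tcp_rot']);L=(P-o['ee_pos'])@R
k=(L[...,2]<16)&(L[...,2]>-16)&(abs(L[...,1])<9)&(abs(L[...,0])<60)&(P[...,2]>150)
q=L[k];print(k.sum(),np.percentile(q,[2,98],axis=0))
```

```text
[491.22004562 187.63580488 304.45803718] [ 0.95782334 -0.28221862 -3.23259005] 0.15829071003350279
2299 [[-42.3204192   -7.50069213 -15.96947169]
 [ 43.5144584    8.06594926  -1.54047889]]
```

View pics/held.png

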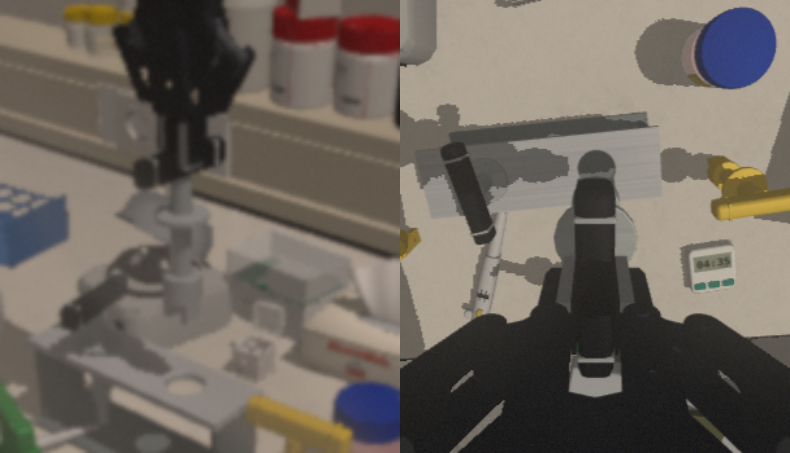

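The fork key is held upright. The scene view shows its forked foot hanging at about (183,280), and the wrist view shows the bar centred in the pads. The pin key remains in the rack. Now I'll move to the well.

jog_arm --offset '[[2,-20,15],[2,-40,20],[2,-45,0],[2,-50,0],[2,-50,0],[2,-50,0],[2,-45,0],[2,-35,0],[1,-18.7,0],[0,0,0]]' --delta_rot '[[0,0,-0.035],[0,0,0],[0,0,0],[0,0,0],[0,0,0],[0,0,0],[0,0,0],[0,0,0],[0,0,0],[0,0,0]]'

```text
t: 13.22
ee_pos: [506.8, -166.8, 335.2]
tcp_rot: [[0.989, 0.148, -0.002], [0.148, -0.989, 0.001], [-0.002, -0.002, -1.0]]
ft_force: [0.1, 1.1, -1.7]
grip_width: 0.159
grasp_force: 89.9
```

jog_arm --offset '[[0,0,-30],[0,0,-40],[0,0,-25],[0,0,-10],[0,0,0]]' --delta_rot '[[0,0,0],[0,0,0],[0,0,0],[0,0,0],[0,0,0]]'

```text
t: 13.85
ee_pos: [507.0, -165.5, 231.0]
tcp_rot: [[0.989, 0.15, -0.001], [0.15, -0.989, 0.001], [-0.001, -0.001, -1.0]]
ft_force: [0.6, -0.9, -2.0]
grip_width: 0.154
grasp_force: 89.8
```

Run:
```python
from h import *
o=arm.get_obs();print(o['ee_pos'],np.arctan2(o['tcp_rot'][1][0],o['tcp_rot'][0][0]),o['tcp_rot'][2],o['ft_force'],o['joint_pos'])
s=snap('scene','s6');w=snap('wrist','w6')
cv2.imwrite('pics/over.png',np.hstack([cv2.resize(s['img'][140:320,360:520,::-1],(400,450)),cv2.resize(w['img'][:,:,::-1][50:330,190:440],(400,450))]))
```

```text
[ 507.02076382 -165.54395517  231.04611605] 0.1508376084686601 [-7.09834194e-04 -7.52429238e-04 -9.99999465e-01] [ 0.6432191  -0.88528284 -2.03751287] [-4.16387472e-01 -1.36100524e-01  1.90776035e+00  2.58348582e-04
  1.37093578e+00  1.00352010e+00]
```

View pics/over.png

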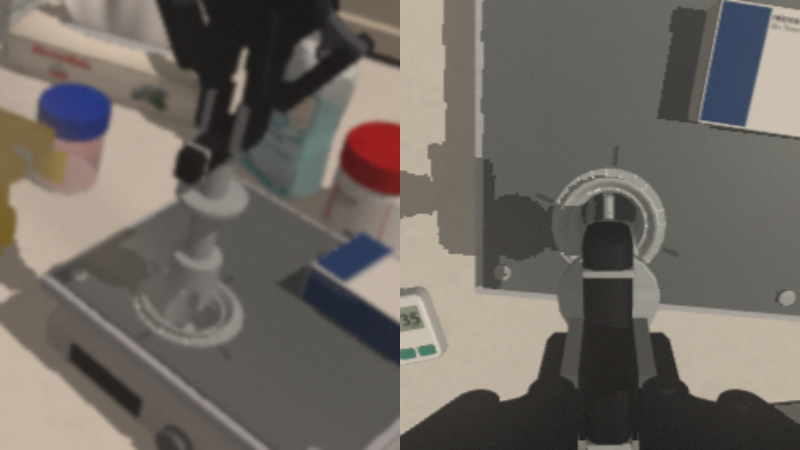

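The fork is above the mouth, with the well centre and collar both at about x 609 in the wrist crop. Now I'll descend gently.

jog_arm --offset '[[0.5,0,-10],[0,0,-10],[0,0,-10],[0,0,-6],[0,0,-4],[0,0,-4],[0,0,0]]' --delta_rot '[[0,0,0],[0,0,0],[0,0,0],[0,0,0],[0,0,0],[0,0,0],[0,0,0]]'

```text
t: 14.82
ee_pos: [507.5, -166.3, 187.1]
tcp_rot: [[0.989, 0.149, -0.0], [0.149, -0.989, 0.0], [-0.0, -0.0, -1.0]]
ft_force: [-1.1, 0.5, -3.3]
grip_width: 0.155
grasp_force: 89.9
```

jog_arm --offset '[[0,0,-2],[0,0,-2],[0,0,-2],[0,0,0]]' --delta_rot '[[0,0,0],[0,0,0],[0,0,0],[0,0,0]]'

```text
t: 15.32
ee_pos: [507.5, -166.3, 181.1]
tcp_rot: [[0.989, 0.149, -0.0], [0.149, -0.989, 0.0], [-0.0, -0.0, -1.0]]
ft_force: [0.4, -0.7, -2.7]
grip_width: 0.16
grasp_force: 89.9
```

jog_arm --offset '[[0,0,-2],[0,0,-2],[0,0,-2],[0,0,0]]' --delta_rot '[[0,0,0],[0,0,0],[0,0,0],[0,0,0]]'

```text
t: 15.82
ee_pos: [508.6, -166.8, 178.1]
tcp_rot: [[0.989, 0.149, 0.003], [0.149, -0.989, -0.001], [0.002, 0.001, -1.0]]
ft_force: [-1.2, 0.3, 7.5]
grip_width: 0.156
grasp_force: 91.2
```

jog_arm --offset '[[0,0,-2],[0,0,-1.5],[0,0,0]]' --delta_rot '[[0,0,0],[0,0,0],[0,0,0]]'

```text
t: 16.2
ee_pos: [509.9, -167.1, 178.0]
tcp_rot: [[0.989, 0.149, 0.006], [0.149, -0.989, -0.002], [0.005, 0.003, -1.0]]
ft_force: [-4.3, 2.8, 18.8]
grip_width: 0.157
grasp_force: 92.8
```

jog_arm --offset '[[0,0,2],[0,0,1.5],[0,0,0]]' --delta_rot '[[0,0,0],[0,0,0],[0,0,0]]'

```text
t: 16.58
ee_pos: [508.6, -166.7, 178.1]
tcp_rot: [[0.989, 0.149, 0.003], [0.149, -0.989, -0.001], [0.003, 0.001, -1.0]]
ft_force: [-2.4, 1.2, 7.9]
grip_width: 0.158
grasp_force: 91.3
```

Run:
```python
from h import *
np.set_printoptions(linewidth=250,suppress=True)
for n,r in(('w1',(slice(152,228,4),slice(284,360,4))),('t1',(slice(152,188,2),slice(436,474,2)))):
    w=dict(np.load(n+'.npz'));P=pts(w);print(P[r][...,2].round(0).astype(int))
```

```text
[[87 87 86 86 87 87 86 86 87 86 88 87 87 88 87 86 87 87 86]
 [86 86 88 86 88 86 87 88 86 86 87 86 86 86 86 86 86 88 86]
 [86 87 86 86 86 87 88 86 87 87 87 88 87 89 87 86 87 86 86]
 [87 86 86 87 87 88 93 94 92 91 91 93 93 93 87 88 86 86 87]
 [87 86 86 88 92 93 91 87 88 84 88 87 89 92 92 86 88 88 87]
 [85 87 87 94 93 88 83 46 48 59 48 47 82 86 91 95 87 86 86]
 [87 87 87 94 89 83 47 47 47 58 47 46 46 81 86 92 93 88 86]
 [87 87 93 90 87 47 46 46 47 60 46 46 47 47 83 88 93 87 86]
 [87 87 94 90 83 46 46 48 47 60 57 47 46 48 82 87 93 87 87]
 [87 88 93 88 82 55 47 47 47 61 58 48 48 47 81 87 92 94 87]
 [86 88 92 87 83 65 46 47 46 60 57 46 47 58 81 87 91 94 88]
 [87 88 93 90 85 77 60 49 48 48 46 48 58 71 83 88 93 87 87]
 [87 87 92 90 88 83 74 65 59 57 59 62 72 81 84 88 93 87 87]
 [86 86 88 92 89 87 82 79 73 72 72 77 82 84 87 92 94 87 87]
 [87 86 87 93 92 89 86 84 82 83 82 83 85 87 90 93 87 87 87]
 [87 87 86 88 94 92 89 88 87 86 87 88 88 91 93 87 85 85 85]
 [87 86 86 85 87 93 93 93 91 90 91 92 93 94 86 87 86 86 85]
 [86 87 86 84 86 86 87 88 94 94 93 93 87 87 87 86 87 87 87]
 [86 86 86 85 86 86 
[... 1105 characters left out ...]
86   84   79]
 [  83   82   86   89   88   46   44   56   57   41   43   51   73   79   89   87   84   87   86]
 [  83   85   81   83   93   85   42   54   60   42   44   61   80   83   93   88   85   83   85]
 [  83   87   84   85   87   88   86   82   77   78   83   83   87   88   88   82   84   85   83]
 [  86   81   85   81   80   83   91   90   89   88   87   88   94   91 1177   84   84   85   83]
 [  86   81   80   84   86   86   86   82   82   83   87   83   86   86   82   82   84   84   83]
 [  86   82   83   88   84   83   81   82   86   84   86   86   84   82   80   88   83   84   82]
 [  84   85   82   86   86   84   84   82   83   83   81   84   82   81   84   83   86   85   84]]
```

The depth maps put the floor at z≈45 and the rim at ≈92. The contact at TCP 178 puts the prong ends at 45, so the key is fully seated. Now I'll turn it.

jog_arm --offset '[[0,0,1],[0,0,0],[0,0,0],[0,0,0],[0,0,0],[0,0,0],[0,0,0],[0,0,0],[0,0,0],[0,0,0]]' --delta_rot '[[0,0,0.06],[0,0,0.12],[0,0,0.12],[0,0,0.12],[0,0,0.12],[0,0,0.12],[0,0,0.12],[0,0,0.12],[0,0,0.12],[0,0,0]]'

```text
t: 17.82
ee_pos: [508.3, -166.3, 178.1]
tcp_rot: [[0.391, 0.921, 0.002], [0.921, -0.391, 0.0], [0.001, 0.002, -1.0]]
ft_force: [-1.9, 0.8, 5.9]
grip_width: 0.161
grasp_force: 91.0
```

Run:
```python
from h import *
o=arm.get_obs();print(o['ee_pos'],np.arctan2(o['tcp_rot'][1][0],o['tcp_rot'][0][0]),o['tcp_rot'][2],o['ft_force'],o['ft_torque'],o['joint_pos'][5])
```

```text
[ 508.30938908 -166.31524137  178.11176582] 1.1695754503442484 [ 7.63135727e-04  1.72667326e-03 -9.99998218e-01] [-1.88831242  0.80267273  5.92473113] [ 0.44347528  0.43457917 -0.03802443] -0.016032343804859194
```

jog_arm --offset '[[0,0,0],[0,0,0],[0,0,0],[0,0,0]]' --delta_rot '[[0,0,0.1],[0,0,0.1],[0,0,0.08],[0,0,0]]'

```text
t: 18.32
ee_pos: [508.3, -166.4, 178.1]
tcp_rot: [[0.121, 0.993, 0.002], [0.993, -0.121, -0.0], [0.0, 0.002, -1.0]]
ft_force: [-1.8, 1.5, 5.5]
grip_width: 0.158
grasp_force: 91.0
```

```bash
cat > st.py <<'E'
from h import *
o=arm.get_obs();print(o['t'],np.round(o['ee_pos'],1),np.arctan2(o['tcp_rot'][1][0],o['tcp_rot'][0][0]),np.round(o['ft_force'],1),np.round(o['ft_torque'],2))
E
python3 st.py
```

```text
18.325 [ 508.3 -166.4  178.1] 1.449284932643548 [-1.8  1.5  5.5] [ 0.38  0.42 -0.09]
```

jog_arm --offset '[[0,0,0],[0,0,0],[0,0,0]]' --delta_rot '[[0,0,0.03],[0,0,0.03],[0,0,0]]'

```text
t: 18.7
ee_pos: [508.2, -166.4, 178.1]
tcp_rot: [[0.062, 0.998, 0.002], [0.998, -0.062, -0.0], [-0.0, 0.002, -1.0]]
ft_force: [-2.0, 2.0, 5.9]
grip_width: 0.155
grasp_force: 91.0
```

```bash
python3 st.py
```

```text
18.7 [ 508.2 -166.4  178.1] 1.5089280383115315 [-2.   2.   5.9] [ 0.43  0.39 -0.07]
```

jog_arm --offset '[[0,0,0],[0,0,0],[0,0,0]]' --delta_rot '[[0,0,0.03],[0,0,0.03],[0,0,0]]'

```text
t: 19.08
ee_pos: [508.2, -166.4, 178.1]
tcp_rot: [[0.003, 1.0, 0.002], [1.0, -0.003, 0.0], [0.0, 0.002, -1.0]]
ft_force: [-1.3, 2.0, 5.2]
grip_width: 0.161
grasp_force: 91.1
```

```bash
python3 st.py
```

```text
19.075 [ 508.2 -166.4  178.1] 1.5679202948455022 [-1.3  2.   5.2] [ 0.37  0.41 -0.37]
```

jog_arm --offset '[[0,0,0],[0,0,0],[0,0,0]]' --delta_rot '[[0,0,0.03],[0,0,0.02],[0,0,0]]'

```text
t: 19.45
ee_pos: [508.2, -166.5, 178.1]
tcp_rot: [[-0.046, 0.999, 0.002], [0.999, 0.046, 0.0], [0.0, 0.002, -1.0]]
ft_force: [-1.6, 1.7, 5.6]
grip_width: 0.162
grasp_force: 91.3
```

```bash
python3 st.py
python3 - <<'E'
from h import *
w=snap('wrist','w7');P=pts(w);o=arm.get_obs()
k=(P[...,2]>178)&(P[...,2]<202)&(np.hypot(P[...,0]-508,P[...,1]+166)<52)&(w['img'].max(2)<90)
L=(P-o['ee_pos'])@np.array(o['tcp_rot']);k&=abs(L[...,1])<14
print(k.sum(),cv2.minAreaRect(P[k][:,:2].astype(np.float32)))
E
```

```text
19.45 [ 508.2 -166.5  178.1] 1.6163557977039038 [-1.6  1.7  5.6] [ 0.33  0.53 -0.83]
4556 ((506.8323669433594, -167.97354125976562), (89.5940170288086, 26.843490600585938), 86.20983123779297)
```

The torque climbs steadily past 1.55 rad, so the stop is reached. I'll ease off, release and retreat.

jog_arm --offset '[[0,0,1],[0,0,0.5],[0,0,0]]' --delta_rot '[[0,0,-0.03],[0,0,-0.02],[0,0,0]]'

```text
t: 19.88
ee_pos: [507.9, -166.4, 178.1]
tcp_rot: [[0.001, 1.0, 0.001], [1.0, -0.001, -0.0], [-0.0, 0.001, -1.0]]
ft_force: [-0.6, 1.4, 2.4]
grip_width: 0.156
grasp_force: 90.7
```

jog_arm --offset '[[0,0,0],[0,0,0],[0,0,0],[0,0,0],[0,0,0]]' --delta_rot '[[0,0,0],[0,0,0],[0,0,0],[0,0,0],[0,0,0]]' --jaw 60

```text
t: 20.5
ee_pos: [507.6, -166.4, 177.8]
tcp_rot: [[0.001, 1.0, -0.0], [1.0, -0.001, -0.0], [-0.0, -0.0, -1.0]]
ft_force: [-0.2, -0.1, -0.3]
grip_width: 0.601
grasp_force: 0.0
```

jog_arm --offset '[[0,0,5],[0,0,10],[0,0,25],[0,0,40],[0,0,40],[-20,0,20],[-30,0,0],[-30,0,0],[0,0,0]]' --delta_rot '[[0,0,0],[0,0,0],[0,0,0],[0,0,0],[0,0,0],[0,0,0],[0,0,0],[0,0,0],[0,0,0]]'

```text
t: 21.62
ee_pos: [426.8, -166.5, 319.2]
tcp_rot: [[0.002, 1.0, 0.002], [1.0, -0.002, -0.001], [-0.001, 0.002, -1.0]]
ft_force: [-0.3, 0.5, -0.3]
grip_width: 0.604
grasp_force: 0.0
```

```bash
python3 - <<'E'
from h import *
for n in('wrist','top'):
    w=snap(n,n+'8');P=pts(w)
    k=(P[...,2]>180)&(P[...,2]<205)&(np.hypot(P[...,0]-508,P[...,1]+166)<60)
    print(n,k.sum(),np.median(P[k],0),cv2.minAreaRect(P[k][:,:2].astype(np.float32)))
s=snap('scene','s8')
cv2.imwrite('pics/end.png',np.hstack([cv2.resize(s['img'][100:320,250:570,::-1],(480,330)),cv2.resize(w['img'][100:210,215:525,::-1],(310,330))]))
E
python3 st.py
```

```text
wrist 1558 [ 505.71832176 -163.75256188  193.8445325 ] ((507.69427490234375, -167.93399047851562), (89.29357147216797, 16.652860641479492), 86.27300262451172)
top 333 [ 507.181338   -164.90722785  190.93971634] ((508.53887939453125, -165.88217163085938), (89.95523834228516, 17.289989471435547), 86.65818786621094)
21.775 [ 428.  -166.5  318.4] 1.5697989622556585 [ 0.  -0.6 -0.3] [-0.04 -0.06 -0.02]
```

View pics/end.png

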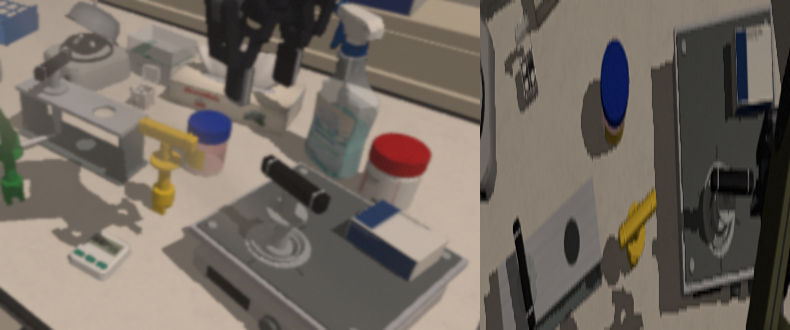

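The key stands seated in the well: its top is at 192.5 mm, against 193 expected, and its yaw is 1.51, which matches the stop plus the play. The pin key is still in the rack, so I'll hand the job in.

```bash
python3 -c "
from bench import arm
print(arm.job_done())"
```

```text
the job is handed in; nothing more can be done
None
```

The fork key was seated over the screw, turned anticlockwise to the stop and left standing in the well, with the pin key still in the rack; the first lift slipped, so I re-gripped it, and the job was handed in at about 22 s.

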